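Turn the settled jar over in its swing stand and bring it back upright

ROBOT

A 6-joint arm with a two-finger parallel gripper is mounted at the origin on a cart in front of the work surface, level with it; the furniture and walls round the work are solid. World frame = base frame: x ahead of the robot, y to its left, z up, the work surface at z = 0. Lengths are in m, angles in rad, forces in N, time in s.
With the tool pointing down it reaches from about 0.325 to 0.9 m from the base axis. Payload 6.1 kg.
Tool frame: the origin (TCP) lies at the very end of the fingers, on their centre line; the grasp point (between the pads) lies 19 mm behind it; z points along the fingers, y is the line along which they close (so a half turn about z gives the same grasp; the last joint's range is limited). The gripper opens to 87 mm and grips with 3 to 60 N. Pads are 19 mm wide; open, the fingers measure 117 mm over their backs; the gripper's body (75 mm by 190 mm) begins 51 mm behind the grasp point.
Start: joints at [1.045, 0.22, 1.526, -0, 1.395, -0.126], TCP at [0.243, 0.576, 0.223] pointing down, gripper open.
Joint ranges: [-2.98, 2.98], [-0.91, 2.08], [0.09, 2.57], [-1.24, 4.39], [0.2, 2.65], [-2.68, 2.68]. Speed limits (rad/s): [2.57, 2.57, 3.01, 3.14, 3.14, 3.14].

INTERFACE

Orientations are given as a unit quaternion [w, x, y, z].
In Python, from plant import * gives the robot as it stands.
- The arm moves only by the tool apply_moves, never from a script. Its argument "plan" is text: rows parted by semicolons, each of 5 numbers parted by spaces: the opening, from -1 (shut) to 1 (fully open), so that 0 is half open, then the shift along the tool's x, y, z in mm, then the turn about the tool's z in rad. In form: jaw x y z spin; .... A call has 1 to 12 rows; each row shifts and turns the commanded pose from where the row before left it, along the tool's axes as they then stand; what a row does not reach is not made up. A row lasts 1/10 s, in which the tool goes at most 50 mm and 8.59 degrees, less where a joint would pass 70% of its speed; a pose out of reach is approached as far as the arm can. A call with a gripper value outside its range is refused whole. The fingers move at their own pace and stop on an object; the grip force is fixed at half the most. Time passes only in rows, so rows that do not move let the fingers close. It gives the time, the measured TCP pose, the force, the opening and the grip force at its end, in the units of the state.
- sense(): the state, without advancing time (a new reading comes with each control period).
- camera(name): name is "scene" or "top" or "wrist"; returns a dict with "frame" (384x512x3 uint8, blue, green, red), "vfov" (degrees; the focal length in pixels is half the picture's height over the tangent of half this angle, whatever the lens; pixels are square), "cx", "cy" (the principal point, pixels), "R" (3x3) and "t" (3): a world point X has camera coordinates R X + t. Camera axes: x right, y down, z forward; pixel columns grow to the right and rows downward; lengths in m; the calibration is good to about 2 mm. A picture is of the moment at which its call begins. There is no depth.
- close_job(): hands the job in; it is judged then, once.
The state is a dict: "t": time; "q": joint angles; "dq": joint speeds; "effort": joint torques, N m; "tcp_pos": TCP position; "orientation": TCP orientation; "wrist_force": force on the tool from outside, world axes, zero at the start; "wrist_torque": the same for the moment, N m; "finger_gap": finger opening in m; "grip_force": force on a finger pad.
Only numpy, scipy, OpenCV 4.12 (cv2) and the standard library are available. Lean on these libraries where they do the work, as an engineer would, in place of code of your own. Each camera call takes 0.05 s, during which the arm holds its last target. There are 200 camera calls.

TASK

The contents of the sealed jar with the red lid have settled. Using the crank grip of its swing stand, turn that jar fully upside down, keep it so for about two seconds, then swing it back fully upright and let go. Leave the jar with the blue lid as it is.

Things in the scene. Friction and masses are not known exactly. Their poses are not given: they have to be found in the camera images.
- red_stand: fixed grey swing stand, base 100x112x10 mm; origin under the base centre, z up. Between uprights (102 mm high) a white jar, red lid and band, 54 mm wide, 90 tall, is clamped on an axle along the stand's y, 85 mm up. At +y a steel crank arm (y 56 to 62 mm), radius 50 mm, bears a black, freely spinning grip sleeve, 16 mm thick, parallel to the axle, y 63 to 111 mm.
- red_grip (a point): centre line of the red jar's black crank grip sleeve, about mid-length: 88 mm to the stand's +y of its origin, 50 mm from the axle; turns with the jar. The sleeve can be pinched from above, fingers either side of it along the stand's x, and carried round its half circle with the fingers pointing down throughout.
- red_jar (a joint): lean of the red-lidded jar, rad: 0 upright (lid on top), pi upside down. It grows as the crank grip, which points level to the stand's -x at 0, swings up over the top to the stand's +x. End stops at -0.12 and 3.26. Balanced, light friction (about 2 N at the grip): it stays where it is left.
- blue_jar (a joint): lean of the blue-lidded jar in the other stand, identical but for the blue lid and band, to be left alone; rad, 0 upright, same sense and stops.

How it is judged:
By the outcome, as a careful person would: the job done as asked, in the order asked, and still so for the second after the job is handed in, with the robot touching nothing.
It also fails if it takes over 54 s, if anything falls off the work surface, if the arm or the gripper's body presses on something with over 40 N, if the wrist force passes 120 N, or if a joint passes its speed limit or range.

## Working session

There is one attempt and no reset: what is moved stays moved. The work goes in short steps, Python scripts to look and compute and a tool call to move; the robot and the scene stay as the last step left them, time stands still between calls to the robot, and variables do not carry over. Pictures are saved under pics/ and viewed, at most 10 in all, crops included, and the job is handed in when it is done.

Besides the shell and the picture viewer there is one more tool, called by a JSON object that holds its "op" and its "data". apply_moves: Moves the arm, as the interface text tells. Its arguments: {"type":"object","properties":{"plan":{"type":"string"}},"required":["plan"]}

```bash
mkdir -p pics; ls; python3 - <<'E'
from plant import *
import cv2,numpy as np
s=sense();print({k:np.round(v,3) for k,v in s.items()})
for n in("scene","top"):
    c=camera(n);np.savez(f"pics/{n}0.npz",**c);cv2.imwrite(f"pics/{n}0.png",c["frame"]);print(n,c["vfov"],c["cx"],c["cy"],c["R"],c["t"])
E
```

```text
pics
{'t': np.float64(0.0), 'q': array([ 1.045,  0.221,  1.528, -0.   ,  1.395, -0.126]), 'dq': array([-0.   ,  0.   ,  0.001, -0.001,  0.   ,  0.001]), 'effort': array([-1.0000e-03, -4.9461e+01, -3.8738e+01,  7.0000e-02,  5.7000e-02,
       -0.0000e+00]), 'tcp_pos': array([0.243, 0.575, 0.221]), 'orientation': array([-0.   ,  0.199,  0.98 , -0.001]), 'wrist_force': array([-0.628,  0.103, -0.003]), 'wrist_torque': array([ 0.018, -0.005, -0.044]), 'grip_force': np.float64(0.0), 'finger_gap': np.float64(0.087)}
scene 51.722040814242234 252.73563856614777 193.57053791712613 [[ 0.64909836 -0.76067931 -0.00619014]
 [-0.48155955 -0.40459506 -0.77743375]
 [ 0.58887327  0.50761189 -0.62893437]] [-0.28567962  0.3582689   0.56975813]
top 56.10866197045463 259.9355983302749 188.5954160237702 [[ 3.04571317e-02 -9.99536025e-01  3.14100979e-04]
 [-9.78466083e-01 -2.98792835e-02 -2.04233575e-01]
 [ 2.04148201e-01  5.91303173e-03 -9.78922136e-01]] [0.05792126 0.53220545 0.81777746]
```

View pics/scene0.png

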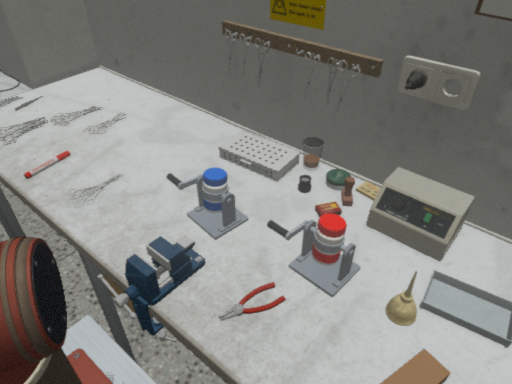

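View pics/top0.png

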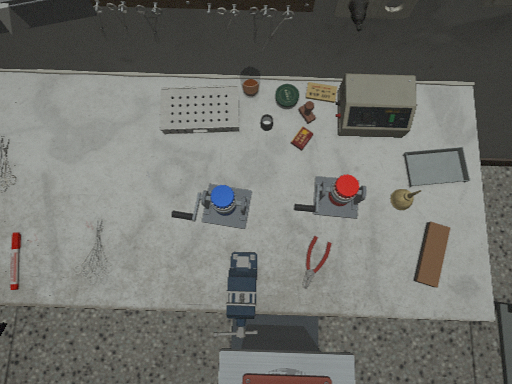

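The red stand's base is at about (337,197) in the top view and (325,265) in the scene view. Its black grip runs (295-313, 208) in top and (268-290, 222-236) in scene. The grip points to world +y (image left) and sits on the stand's -x side. The blue stand lies further left, with its base at (227,206) in top.

```bash
cat > h.py <<'E'
import numpy as np,cv2
def load(n): return dict(np.load(f"pics/{n}.npz"))
def ray(c,p):
    f=192/np.tan(np.radians(float(c["vfov"])/2)); R=c["R"]
    d=R.T@np.array([(p[0]-c["cx"])/f,(p[1]-c["cy"])/f,1]); return -R.T@c["t"],d/np.linalg.norm(d)
def onz(c,p,z):
    o,d=ray(c,p); return o+d*(z-o[2])/d[2]
def tri(c1,p1,c2,p2):
    o1,d1=ray(c1,p1);o2,d2=ray(c2,p2)
    s=np.linalg.lstsq(np.c_[d1,-d2],o2-o1,rcond=None)[0]
    a,b=o1+s[0]*d1,o2+s[1]*d2; return (a+b)/2,np.linalg.norm(a-b)
def proj(c,X):
    f=192/np.tan(np.radians(float(c["vfov"])/2)); q=c["R"]@X+c["t"]
    return np.array([c["cx"]+f*q[0]/q[2],c["cy"]+f*q[1]/q[2]])
def blob(m,box):
    x0,y0,x1,y1=box; M=np.zeros_like(m);M[y0:y1,x0:x1]=m[y0:y1,x0:x1]
    cs=cv2.findContours(M,cv2.RETR_EXTERNAL,cv2.CHAIN_APPROX_NONE)[0]
    return max(cs,key=cv2.contourArea)
E
python3 - <<'E'
from h import *
S,T=load("scene0"),load("top0")
ends={}
for n,c,box in(("s",S,(262,215,300,245)),("t",T,(290,200,322,216))):
    g=c["frame"].max(2); m=(g<60).astype(np.uint8)
    b=blob(m,box); r=cv2.minAreaRect(b); P=cv2.boxPoints(r)
    P=P[np.argsort(P[:,0])]; ends[n]=(P[:2].mean(0),P[2:].mean(0)); print(n,r,ends[n])
for i in(0,1): print("end",i,tri(S,ends["s"][i],T,ends["t"][i]))
for i in(0,1): print("top at z.085",onz(T,ends["t"][i],.085),"scene",onz(S,ends["s"][i],.085))
# lid
lid=[]
for n,c,box in(("s",S,(310,205,355,240)),("t",T,(325,165,370,205))):
    h=cv2.cvtColor(c["frame"],cv2.COLOR_BGR2HSV); m=((h[...,1]>150)&((h[...,0]<10)|(h[...,0]>170))&(h[...,2]>80)).astype(np.uint8)
    b=blob(m,box); print(n,"lid",cv2.minAreaRect(b)); lid.append(cv2.minAreaRect(b)[0])
print("lid",tri(S,lid[0],T,lid[1]),onz(T,lid[1],.13))
# base
for c,box in((T,(305,170,375,222)),(S,(280,235,365,295))):
    h=cv2.cvtColor(c["frame"],cv2.COLOR_BGR2HSV);m=((h[...,2]<150)).astype(np.uint8)
    b=blob(m,box); W=np.array([onz(c,p[0],.01)[:2] for p in b],np.float32)
    print("base",cv2.minAreaRect(W*1000))
a=cv2.resize(T["frame"][165:225,285:375],None,fx=6,fy=6,interpolation=2);b=cv2.resize(S["frame"][195:300,255:370],None,fx=5,fy=5,interpolation=2)
cv2.imwrite("pics/cropT.png",a);cv2.imwrite("pics/cropS.png",b)
E
```

```text
Traceback (most recent call last):
  File "h.py", line 18, in blob
    return max(cs,key=cv2.contourArea)
ValueError: max() iterable argument is empty
```

```bash
cat > m.py <<'E'
from h import *
S,T=load("scene0"),load("top0")
a=cv2.resize(T["frame"][165:225,285:375],None,fx=6,fy=6,interpolation=2);b=cv2.resize(S["frame"][195:300,255:370],None,fx=5,fy=5,interpolation=2)
cv2.imwrite("pics/cropT.png",a);cv2.imwrite("pics/cropS.png",b)
ends={}
for n,c,box in(("s",S,(262,215,300,245)),("t",T,(290,200,322,216))):
    g=c["frame"].max(2); x0,y0,x1,y1=box; print(n,"min",g[y0:y1,x0:x1].min())
    m=(g<int(g[y0:y1,x0:x1].min())+45).astype(np.uint8)
    b=blob(m,box); r=cv2.minAreaRect(b); P=cv2.boxPoints(r)
    P=P[np.argsort(P[:,0])]; ends[n]=(P[:2].mean(0),P[2:].mean(0)); print(n,r,ends[n])
for i in(0,1): print("end",i,tri(S,ends["s"][i],T,ends["t"][i]))
for i in(0,1): print("top at z.085",onz(T,ends["t"][i],.085),"scene",onz(S,ends["s"][i],.085))
lid=[]
for n,c,box in(("s",S,(310,205,355,240)),("t",T,(325,165,370,205))):
    h=cv2.cvtColor(c["frame"],cv2.COLOR_BGR2HSV); m=((h[...,1]>150)&((h[...,0]<10)|(h[...,0]>170))&(h[...,2]>80)).astype(np.uint8)
    b=blob(m,box); print(n,"lid",cv2.minAreaRect(b)); lid.append(cv2.minAreaRect(b)[0])
print("lid",tri(S,lid[0],T,lid[1]),onz(T,lid[1],.13))
for c,box in((T,(305,170,375,222)),(S,(280,235,365,295))):
    h=cv2.cvtColor(c["frame"],cv2.COLOR_BGR2HSV);m=((h[...,2]<150)).astype(np.uint8)
    b=blob(m,box); W=np.array([onz(c,p[0],.01)[:2] for p in b],np.float32)
    print("base",cv2.minAreaRect(W*1000))
E
python3 m.py
```

```text
s min 63
s ((277.4747314453125, 228.4837646484375), (21.87063980102539, 6.669342994689941), 32.735225677490234) (array([268.27618, 222.5704 ], dtype=float32), array([286.67328, 234.39713], dtype=float32))
t min 32
t ((304.5, 206.5), (9.0, 21.0), 90.0) (array([294. , 206.5], dtype=float32), array([315. , 206.5], dtype=float32))
end 0 (array([ 0.48306179, -0.00547629,  0.08967648]), np.float64(0.0005991110399992528))
end 1 (array([ 0.48377555, -0.05301942,  0.08684506]), np.float64(0.0038805492469874046))
top at z.085 [ 0.48403635 -0.00610653  0.085     ] scene [ 0.48674708 -0.0022568   0.085     ]
top at z.085 [ 0.48551827 -0.05466116  0.085     ] scene [ 0.48359551 -0.05091135  0.085     ]
s lid ((332.11767578125, 222.52943420410156), (26.678918838500977, 18.432706832885742), 14.03624439239502)
t lid ((347.0, 185.5), (21.0, 22.0), 90.0)
lid (array([ 0.52864013, -0.120067  ,  0.12604225]), np.float64(0.0009405627328765031)) [ 0.52741238 -0.11875074  0.13      ]
base ((523.1680297851562, -119.34539794921875), (146.98077392578125, 112.41028594970703), 79.83491516113281)
base ((545.2437133789062, -107.82908630371094), (143.93353271484375, 149.07749938964844), 85.74681091308594)
```

View pics/cropT.png

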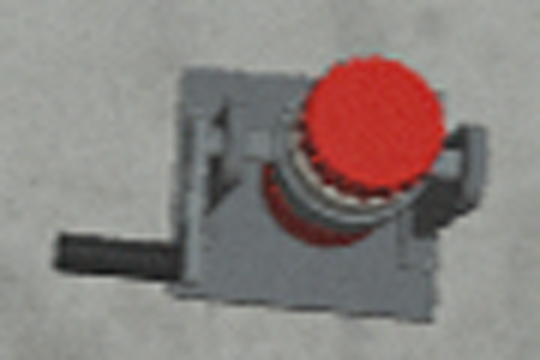

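View pics/cropS.png

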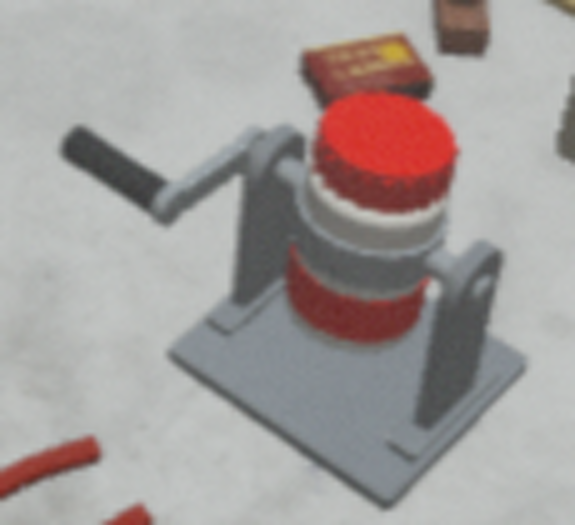

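The top crop shows base corners at about (175,295), (435,320) and (188,70) in crop pixels, and a grip axis from (60,252) to (180,262), so there is a small yaw. The scene crop shows the jar upright and the crank level towards the robot, with base corners at (170,352), (388,498) and (525,360).

```bash
python3 - <<'E'
from h import *
S,T=load("scene0"),load("top0")
t=lambda u,v:((u+.5)/6-.5+285,(v+.5)/6-.5+165); s=lambda u,v:((u+.5)/5-.5+255,(v+.5)/5-.5+195)
BL,BR,TL=[onz(T,t(*p),.01)[:2] for p in((175,295),(435,320),(188,70))]
L,F,Rr=[onz(S,s(*p),.01)[:2] for p in((170,352),(388,498),(525,360))]
for nm,a,b,c in(("top",BL,BR,TL),("scene",L,F,Rr)): print(nm,a,b,c)
def yaw(v): return np.degrees(np.arctan2(-v[0],v[1])) # direction of stand +y
print("top front",np.linalg.norm(BL-BR),yaw(BL-BR),"side",np.linalg.norm(TL-BL),"centre",(BR+TL)/2)
print("scene front",np.linalg.norm(L-F),yaw(L-F),"side",np.linalg.norm(Rr-F),"centre",(L+Rr)/2)
g0,g1=[onz(T,t(*p),.085)[:2] for p in((60,252),(180,262))];print("grip",g0,g1,np.linalg.norm(g0-g1),yaw(g0-g1))
e0,e1=s(75,145),s(158,195);print(tri(S,e0,T,t(60,252)),tri(S,e1,T,t(180,262)))
ctr=((BR+TL)/2+(L+Rr)/2)/2
for y in(4,6,8): 
    a=np.radians(y); X=np.array([np.cos(a),np.sin(a)]);Y=np.array([-np.sin(a),np.cos(a)]);print(y,"grip pred",ctr+.088*Y-.05*X)
E
```

```text
top [ 0.47913818 -0.06275632] [ 0.47192845 -0.17136032] [ 0.57631979 -0.06832186]
scene [ 0.47790087 -0.06451153] [ 0.47313854 -0.17108965] [ 0.56780378 -0.17759238]
top front 0.10884304631633458 -3.798039407908202 side 0.09734084069520602 centre [ 0.52412412 -0.11984109]
scene front 0.10668446697168563 -2.5585015605660097 side 0.0948883185148501 centre [ 0.52285233 -0.12105196]
grip [ 0.48388261 -0.00745735] [ 0.48139829 -0.05369568] 0.046305014843276794 -3.0754548397656545
(array([ 0.48379347, -0.00750063,  0.08734603]), np.float64(0.0007620274035162632)) (array([ 0.48014519, -0.0525061 ,  0.0909553 ]), np.float64(0.0008596219644635214))
4 grip pred [ 0.46747145 -0.03614871]
6 grip pred [ 0.46456362 -0.03815502]
8 grip pred [ 0.46172759 -0.04026159]
```

{"op": "apply_moves", "data": {"plan": "1 -20 -20 0 0;1 -26 -26 0 0;1 -26 -26 0 0;1 -26 -26 0 0;1 -26 -26 0 0;1 -26 -26 0 0;1 -26 -26 0 0;1 -26 -26 0 0;1 -26 -26 0 0;1 -26 -26 0 0;1 -26 -26 0 0;1 -26 -26 0 0"}}

```text
t: 1.3
tcp_pos: [0.4061, 0.1733, 0.2223]
orientation: [-0.0, 0.198, 0.98, -0.0]
wrist_force: [0.3, 0.3, 0.7]
finger_gap: 0.0871
grip_force: 0.0
```

{"op": "apply_moves", "data": {"plan": "1 -26 -26 0 0;1 -26 -26 0 0;1 -26 -26 0 0;1 -26 -26 0 0;1 -20 -20 0 0.1;1 0 0 0 0.14;1 0 0 0 0.14;1 0 0 0 0.14;1 0 0 0 0.14;1 0 0 0 0.14;1 0 0 0 0.14;1 0 0 0 0.14"}}

```text
t: 2.5
tcp_pos: [0.4716, 0.0123, 0.2221]
orientation: [-0.0, 0.676, 0.737, -0.0]
wrist_force: [0.7, 0.3, -0.3]
finger_gap: 0.087
grip_force: 0.0
```

```bash
cat > st.py <<'E'
from plant import *
import numpy as np
from scipy.spatial.transform import Rotation as Ro
def st(tgt=None,z=None):
    s=sense();w,x,y,zz=s["orientation"];R=Ro.from_quat([x,y,zz,w]).as_matrix()
    print("t",s["t"],"tcp",np.round(s["tcp_pos"],4),"q",np.round(s["q"],2),"gap",s["finger_gap"],"grip",s["grip_force"],"F",np.round(s["wrist_force"],1),"T",np.round(s["wrist_torque"],2))
    ya=np.degrees(np.arctan2(R[1,1],R[0,1]));print("tool y angle",ya,"z",np.round(R[:,2],3))
    if tgt is not None: print("tool shift mm",np.round(R.T@(np.array(tgt)-s["tcp_pos"])*1000,1))
    return s,R
E
python3 - <<'E'
from st import *
import cv2
st([.482,-.03,.068])
for n in("wrist",):
    c=camera(n);np.savez(f"pics/{n}1.npz",**c);cv2.imwrite(f"pics/{n}1.png",c["frame"])
E
```

```text
t 2.5 tcp [0.4716 0.0123 0.2221] q [-0.14 -0.15  1.91  0.    1.39 -0.23] gap 0.08701107116043656 grip 0.0 F [ 0.7  0.3 -0.3] T [-0.07  0.06 -0.01]
tool y angle 4.881182920407357 z [-0.001  0.    -1.   ]
tool shift mm [-43.    6.9 154.1]
```

View pics/wrist1.png

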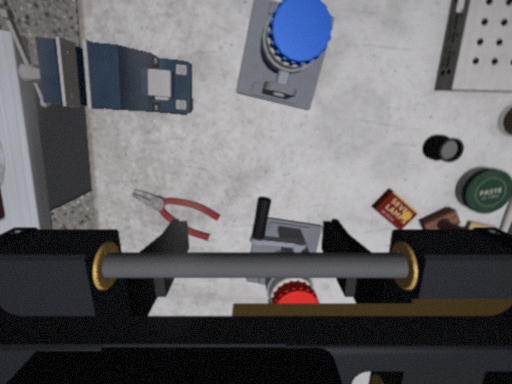

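The wrist view shows the red grip at (264,198)–(258,238) between the open fingers, with the red jar below it at (295,290).

```bash
python3 - <<'E'
from h import *
W=load("wrist1");T=load("top0")
box=(248,190,280,242);g=W["frame"].max(2);m=(g<60).astype(np.uint8)
b=blob(m,box);r=cv2.minAreaRect(b);P=cv2.boxPoints(r);P=P[np.argsort(P[:,1])];e=P[:2].mean(0),P[2:].mean(0)
print(r,[onz(W,p,.085) for p in e])
t=lambda u,v:((u+.5)/6-.5+285,(v+.5)/6-.5+165)
print([tri(W,p,T,q) for p,q in zip(e,(t(60,252),t(180,262)))])
E
python3 -c "
from st import *
st([.482,-.03,.066])"
```

```text
((261.5405578613281, 218.2567596435547), (12.987520217895508, 41.42854309082031), 9.462322235107422) [array([ 0.48487279, -0.00586308,  0.085     ]), array([ 0.48157216, -0.05817569,  0.085     ])]
[(array([ 0.48524189, -0.00822589,  0.0773188 ]), np.float64(0.0002796765408485313)), (array([ 0.48026143, -0.05218177,  0.0966833 ]), np.float64(0.0014376283260229808))]
t 2.55 tcp [0.4717 0.0123 0.2221] q [-0.14 -0.15  1.91  0.    1.39 -0.22] gap 0.08676973856229192 grip 0.0 F [0.9 0.4 0.2] T [-0.07  0.04  0.  ]
tool y angle 4.485767855442019 z [-0.001  0.    -1.   ]
tool shift mm [-43.    7.1 156.1]
```

{"op": "apply_moves", "data": {"plan": "1 -22 4 0 0;1 -20 4 0 0;1 0 0 0 0.14;1 0 0 30 0;1 0 0 30 0;1 0 0 30 0;1 0 0 20 0;1 0 0 0 0;1 0 0 0 0"}}

```text
t: 3.45
tcp_pos: [0.4836, -0.0288, 0.1126]
orientation: [-0.0, 0.724, 0.69, -0.0]
wrist_force: [0.4, -0.4, 0.8]
finger_gap: 0.0873
grip_force: 0.0
```

```bash
python3 - <<'E'
from st import *
from h import onz
import cv2
st([.483,-.029,.067])
c=camera("wrist");np.savez("pics/wrist2.npz",**c);cv2.imwrite("pics/wrist2.png",c["frame"])
E
```

```text
t 3.45 tcp [ 0.4836 -0.0288  0.1126] q [-0.22 -0.01  1.99  0.    1.16 -0.17] gap 0.08726405668143358 grip 0.0 F [ 0.4 -0.4  0.8] T [-0.03  0.06  0.  ]
tool y angle -2.7253741939104152 z [-0.001  0.    -1.   ]
tool shift mm [-0.2 -0.6 45.6]
```

View pics/wrist2.png

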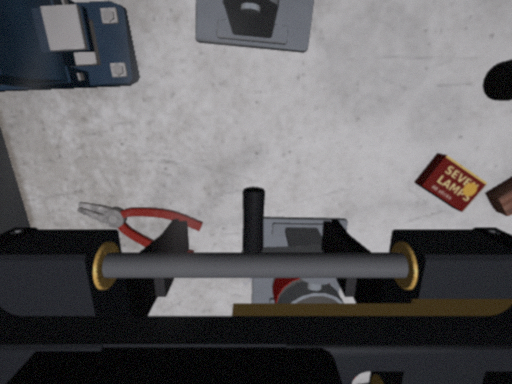

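The grip at x≈253 is centred between the fingers (186 and 325), and its line runs along the image column. I'll descend and close.

{"op": "apply_moves", "data": {"plan": "1 0 0 20 0.01;1 0 0 20 0;1 0 0 5 0;1 0 0 0 0;-1 0 0 0 0;-1 0 0 0 0;-1 0 0 0 0;-1 0 0 0 0;-1 0 0 0 0;-1 0 0 0 0;-1 0 0 0 0;-1 0 0 0 0"}}

```text
t: 4.7
tcp_pos: [0.4837, -0.0288, 0.0675]
orientation: [-0.0, 0.728, 0.686, -0.0]
wrist_force: [0.1, -0.0, 0.8]
finger_gap: 0.0312
grip_force: 0.0
```

```bash
python3 - <<'E'
from st import *
st([.483,-.029,.067])
E
```

```text
t 4.7 tcp [ 0.4837 -0.0288  0.0675] q [-0.22  0.06  2.02  0.    1.06 -0.16] gap 0.031194941803163418 grip 0.0 F [ 0.1 -0.   0.8] T [-0.11  0.08 -0.01]
tool y angle -3.381570210109983 z [-0.  0. -1.]
tool shift mm [-0.2 -0.7  0.5]
```

{"op": "apply_moves", "data": {"plan": "-1 0 0 0 0;-1 0 0 0 0;-1 0 0 0 0;-1 0 0 0 0;-1 0 0 0 0"}}

```text
t: 5.2
tcp_pos: [0.4824, -0.0286, 0.0669]
orientation: [-0.001, 0.728, 0.686, -0.001]
wrist_force: [-5.4, 0.1, 1.4]
finger_gap: 0.0146
grip_force: 29.5
```

```bash
python3 - <<'E'
from st import *
st([.483,-.029,.067])
E
```

```text
t 5.2 tcp [ 0.4824 -0.0286  0.0669] q [-0.22  0.06  2.02 -0.    1.07 -0.16] gap 0.014613583825059477 grip 29.509062292054296 F [-5.4  0.1  1.4] T [-0.11  0.93 -0.03]
tool y angle -3.3763862395387063 z [-0.003  0.    -1.   ]
tool shift mm [-0.3  0.7 -0.1]
```

{"op": "apply_moves", "data": {"plan": "-1 0 -0.6 -6.5 0;-1 0 1.3 -6.4 0;-1 0 2.1 -6.2 0;-1 0 2.9 -5.9 0;-1 0 3.6 -5.4 0;-1 0 4.3 -4.9 0"}}

```text
t: 5.8
tcp_pos: [0.5004, -0.0302, 0.1031]
orientation: [0.003, 0.728, 0.686, 0.002]
wrist_force: [16.9, -3.3, -25.2]
finger_gap: 0.0145
grip_force: 31.2
```

```bash
python3 - <<'E'
from st import *
st()
E
```

```text
t 5.8 tcp [ 0.5004 -0.0302  0.1031] q [-0.22  0.04  1.96  0.    1.13 -0.16] gap 0.014543943232660714 grip 31.22144763765391 F [ 16.9  -3.3 -25.2] T [-0.45 -2.72  0.1 ]
tool y angle -3.393751329208977 z [ 0.007 -0.001 -1.   ]
```

{"op": "apply_moves", "data": {"plan": "-1 0 2 0 0;-1 0 0 0 0;-1 0 0 0 0"}}

```text
t: 6.1
tcp_pos: [0.5017, -0.0301, 0.1034]
orientation: [0.002, 0.728, 0.686, 0.002]
wrist_force: [9.3, -1.6, -11.5]
finger_gap: 0.0147
grip_force: 30.5
```

```bash
python3 - <<'E'
from st import *
st()
E
```

```text
t 6.1 tcp [ 0.5017 -0.0301  0.1034] q [-0.22  0.05  1.96  0.    1.13 -0.16] gap 0.014661511071397779 grip 30.4900642298162 F [  9.3  -1.6 -11.5] T [-0.27 -1.51  0.06]
tool y angle -3.3878313076183026 z [ 0.005 -0.001 -1.   ]
```

{"op": "apply_moves", "data": {"plan": "-1 0 4 -2 0;-1 0 3.7 -2.5 0;-1 0 5.9 -2.9 0;-1 0 6.2 -2.1 0;-1 0 6.4 -1.3 0;-1 0 6.5 -0.4 0;-1 0 0 0 0;-1 0 0 0 0"}}

```text
t: 6.9
tcp_pos: [0.532, -0.032, 0.1135]
orientation: [-0.0, 0.728, 0.686, -0.0]
wrist_force: [2.3, -5.2, -15.7]
finger_gap: 0.0148
grip_force: 30.8
```

```bash
python3 - <<'E'
from st import *
st()
E
```

```text
t 6.9 tcp [ 0.532  -0.032   0.1135] q [-0.21  0.11  1.87 -0.    1.17 -0.15] gap 0.014784601015343922 grip 30.79266516957432 F [  2.3  -5.2 -15.7] T [-0.88 -0.22  0.03]
tool y angle -3.3822812597080802 z [-0. -0. -1.]
```

{"op": "apply_moves", "data": {"plan": "-1 0 6.5 1.2 0;-1 0 6.4 1.3 0;-1 0 6.2 2.1 0;-1 0 5.9 2.9 0;-1 0 5.4 3.6 0;-1 0 4.9 4.3 0;-1 0 0 0 0;-1 0 0 0 0"}}

```text
t: 7.7
tcp_pos: [0.5667, -0.0343, 0.0991]
orientation: [-0.0, 0.728, 0.686, -0.001]
wrist_force: [-4.9, -4.6, -8.0]
finger_gap: 0.0149
grip_force: 30.1
```

```bash
python3 - <<'E'
from st import *
st()
E
```

```text
t 7.7 tcp [ 0.5667 -0.0343  0.0991] q [-0.2   0.21  1.79 -0.    1.15 -0.14] gap 0.014888848821403266 grip 30.1309302309528 F [-4.9 -4.6 -8. ] T [-0.91  0.72 -0.03]
tool y angle -3.3823286572616382 z [-0.001 -0.001 -1.   ]
```

{"op": "apply_moves", "data": {"plan": "-1 0 3.7 5.2 0;-1 0 3.6 5.4 0;-1 0 2.9 5.9 0;-1 0 2.1 6.2 0;-1 0 1.3 6.4 0;-1 0 0.4 6.5 0;-1 0 0 0 0;-1 0 0 0 0"}}

```text
t: 8.5
tcp_pos: [0.5819, -0.0352, 0.0647]
orientation: [0.001, 0.728, 0.686, 0.0]
wrist_force: [-2.4, -4.0, -1.4]
finger_gap: 0.0147
grip_force: 29.8
```

```bash
python3 - <<'E'
from st import *
from h import *
st()
S,T=camera("scene"),camera("top")
np.savez("pics/scene3.npz",**S);np.savez("pics/top3.npz",**T)
a=cv2.resize(S["frame"][170:310,235:385],None,fx=4,fy=4,interpolation=2);b=cv2.resize(T["frame"][155:230,285:385],None,fx=2,fy=2,interpolation=2)
o=np.zeros((560,800,3),np.uint8);o[:,:600]=a;o[:150,600:]=b
cv2.imwrite("pics/c3.png",o)
E
```

```text
t 8.5 tcp [ 0.5819 -0.0352  0.0647] q [-0.2   0.28  1.77 -0.    1.09 -0.14] gap 0.014665168774246434 grip 29.790160646662116 F [-2.4 -4.  -1.4] T [-0.84  0.62 -0.11]
tool y angle -3.3820261184491764 z [ 0.001 -0.001 -1.   ]
```

View pics/c3.png

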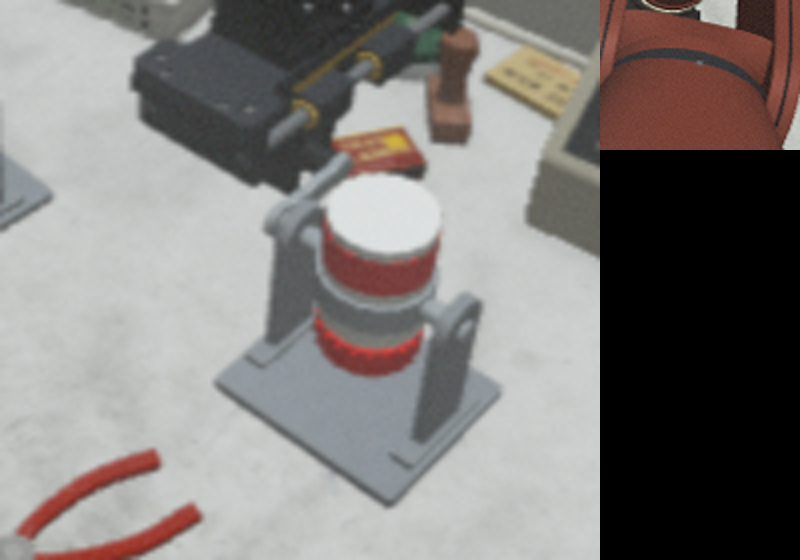

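The jar is inverted: the white bottom is up at crop (384,217), the lid is down, and the crank points away. The TCP says about 178.6°. I'll nudge it down 1.5 mm and hold.

{"op": "apply_moves", "data": {"plan": "-1 0 0 1.5 0;-1 0 0 0 0;-1 0 0 0 0;-1 0 0 0 0;-1 0 0 0 0;-1 0 0 0 0;-1 0 0 0 0;-1 0 0 0 0;-1 0 0 0 0;-1 0 0 0 0;-1 0 0 0 0;-1 0 0 0 0"}}

```text
t: 9.8
tcp_pos: [0.582, -0.0352, 0.0636]
orientation: [0.001, 0.728, 0.686, 0.0]
wrist_force: [-4.4, -4.9, -0.8]
finger_gap: 0.0148
grip_force: 29.6
```

{"op": "apply_moves", "data": {"plan": "-1 0 0 0 0;-1 0 0 0 0;-1 0 0 0 0;-1 0 0 0 0;-1 0 0 0 0;-1 0 0 0 0;-1 0 0 0 0;-1 0 0 0 0;-1 0 0 0 0;-1 0 0 0 0"}}

```text
t: 10.8
tcp_pos: [0.582, -0.0352, 0.0637]
orientation: [0.001, 0.728, 0.686, 0.0]
wrist_force: [-3.6, -4.7, -0.1]
finger_gap: 0.0143
grip_force: 29.6
```

{"op": "apply_moves", "data": {"plan": "-1 0 -0.4 -7.5 0;-1 0 -1.3 -6.4 0;-1 0 -2.1 -6.2 0;-1 0 -2.9 -5.9 0;-1 0 -3.6 -5.4 0;-1 0 -4.3 -4.9 0"}}

```text
t: 11.4
tcp_pos: [0.5666, -0.0343, 0.0992]
orientation: [0.0, 0.728, 0.686, -0.0]
wrist_force: [-4.2, -4.9, -5.6]
finger_gap: 0.0148
grip_force: 30.1
```

```bash
python3 - <<'E'
from st import *
st()
E
```

```text
t 11.4 tcp [ 0.5666 -0.0343  0.0992] q [-0.2   0.21  1.79 -0.    1.15 -0.14] gap 0.014791843194325454 grip 30.111784860491753 F [-4.2 -4.9 -5.6] T [-0.86  0.65  0.01]
tool y angle -3.3816170270606056 z [ 0.    -0.001 -1.   ]
```

{"op": "apply_moves", "data": {"plan": "-1 0 -4.9 -4 0;-1 0 -5.4 -3.6 0;-1 0 -5.9 -2.9 0;-1 0 -6.2 -2.1 0;-1 0 -6.4 -1.3 0;-1 0 -6.5 -0.4 0;-1 0 0 0 0"}}

```text
t: 12.1
tcp_pos: [0.5313, -0.0319, 0.1131]
orientation: [0.001, 0.728, 0.686, 0.0]
wrist_force: [-2.6, -4.8, -5.4]
finger_gap: 0.0147
grip_force: 30.0
```

{"op": "apply_moves", "data": {"plan": "-1 0 -6.5 0.4 0;-1 0 -6.4 1.3 0;-1 0 -6.2 2.1 0;-1 0 -5.9 2.9 0;-1 0 -5.4 3.6 0;-1 0 -4.9 4.3 0;-1 0 0 0 0"}}

```text
t: 12.8
tcp_pos: [0.4967, -0.0296, 0.0984]
orientation: [0.001, 0.728, 0.686, 0.001]
wrist_force: [2.0, -2.5, -2.2]
finger_gap: 0.0148
grip_force: 29.7
```

{"op": "apply_moves", "data": {"plan": "-1 0 -4.3 4.9 0;-1 0 -3.6 5.4 0;-1 0 -2.9 5.9 0;-1 0 -2.1 6.2 0;-1 0 -1.3 6.4 0;-1 0 -0.4 6.5 0;-1 0 0 0 0;-1 0 0 0 0;-1 0 0 0 0"}}

```text
t: 13.7
tcp_pos: [0.4819, -0.0287, 0.0616]
orientation: [0.0, 0.728, 0.686, 0.0]
wrist_force: [4.8, -1.7, -1.6]
finger_gap: 0.0149
grip_force: 29.8
```

```bash
python3 - <<'E'
from st import *
from h import *
st()
S=camera("scene")
np.savez("pics/scene4.npz",**S)
O=load("scene0")
f=lambda c:cv2.resize(c["frame"][195:300,280:370],None,fx=4.4,fy=4.4,interpolation=2)
cv2.imwrite("pics/c4.png",np.hstack([f(O),f(S)]))
for n,c in(("0",O),("4",S)):
    h=cv2.cvtColor(c["frame"],cv2.COLOR_BGR2HSV); m=((h[...,1]>150)&((h[...,0]<10)|(h[...,0]>170))&(h[...,2]>80)).astype(np.uint8)
    for box in((310,205,355,240),(305,240,345,270)):
        b=blob(m,box);M=cv2.moments(b);print(n,M["m10"]/M["m00"],M["m01"]/M["m00"],M["m00"])
E
```

```text
t 13.7 tcp [ 0.4819 -0.0287  0.0616] q [-0.22  0.07  2.03  0.    1.05 -0.16] gap 0.01488393185429936 grip 29.75930980872363 F [ 4.8 -1.7 -1.6] T [-0.42 -0.68  0.04]
tool y angle -3.3852957175486473 z [ 0.001  0.    -1.   ]
0 331.9762237762238 222.20839160839162 357.5
0 324.0 259.5 1.0
4 330.2957575757576 223.60242424242423 412.5Traceback (most recent call last):
  File "<stdin>", line 12, in <module>
ZeroDivisionError: float division by zero
```

View pics/c4.png

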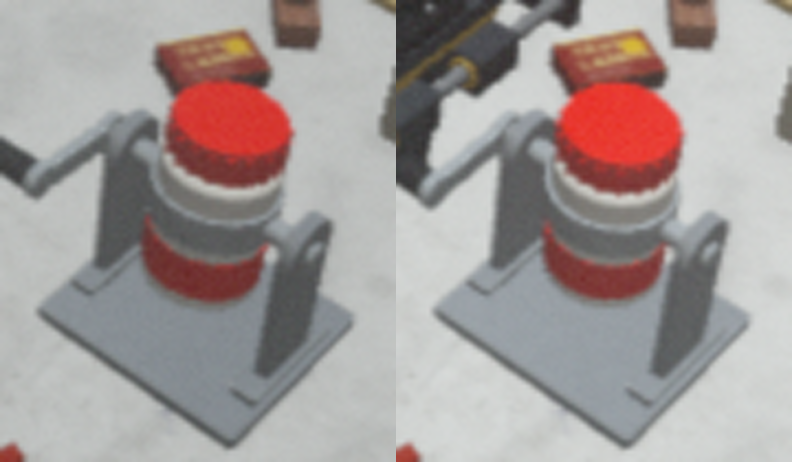

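```bash
python3 - <<'E'
from h import *
S=load("scene4")
cc=lambda X:((proj(S,np.array(X))-[280,195]+.5)*4.4-.5)
for l in(-4,-2,0,2,4):
    a=np.radians(l);d=np.array([np.sin(a)*.998,-np.sin(a)*.06,np.cos(a)])
    A=np.array([.526,-.12,.085]);t,b=cc(A+.045*d),cc(A-.045*d);print(l,np.round(t),np.round(b),np.round(t-b,1))
E
```

```text
-4 [223. 123.] [208. 260.] [  15.  -137.1]
-2 [225. 121.] [206. 262.] [  19.2 -141. ]
0 [228. 119.] [204. 264.] [  23.5 -144.8]
2 [230. 118.] [202. 266.] [  27.6 -148.5]
4 [232. 116.] [200. 268.] [  31.8 -151.9]
```

The left half is the initial view and the right half is now. The lid centre went from (230,120) to (224,125) and the bottom from x≈202 to x≈207, so the tilt is about -2° against the computed vertical. The TCP agrees at about -1.7°, so I'll raise it slightly.

{"op": "apply_moves", "data": {"plan": "-1 0 0.7 -1.8 0;-1 0 0 0 0;-1 0 0 0 0;-1 0 0 0 0"}}

```text
t: 14.15
tcp_pos: [0.4819, -0.0287, 0.0636]
orientation: [-0.0, 0.728, 0.686, -0.0]
wrist_force: [2.7, -2.2, -2.4]
finger_gap: 0.0145
grip_force: 29.8
```

```bash
python3 - <<'E'
from st import *
from h import *
st()
S=camera("scene")
np.savez("pics/scene5.npz",**S)
for n in("scene0","scene4","scene5"):
    c=load(n);h=cv2.cvtColor(c["frame"],cv2.COLOR_BGR2HSV).astype(int); m=((h[...,1]>140)&((h[...,0]<10)|(h[...,0]>170))&(h[...,2]>60)).astype(np.uint8)
    r=[]
    for y0,y1 in((212,235),(246,264)):
        x0=[np.where(m[y,305:355])[0] for y in range(y0,y1)]
        L=min(a.min() for a in x0 if len(a));R=max(a.max() for a in x0 if len(a));M=cv2.moments(m[y0:y1,305:355],True);r+=[305+L,305+R,round(305+M["m10"]/M["m00"],2),round(y0+M["m01"]/M["m00"],2)]
    print(n,r)
E
```

```text
t 14.15 tcp [ 0.4819 -0.0287  0.0636] q [-0.22  0.06  2.02  0.    1.06 -0.16] gap 0.014537437401175645 grip 29.776527425274253 F [ 2.7 -2.2 -2.4] T [-0.34 -0.4  -0.02]
tool y angle -3.380563223033149 z [-0.001  0.    -1.   ]
scene0 [np.int64(319), np.int64(345), 331.9, 222.85, np.int64(315), np.int64(337), 325.89, 257.6]
scene4 [np.int64(317), np.int64(344), 330.08, 223.94, np.int64(314), np.int64(338), 326.82, 258.04]
scene5 [np.int64(317), np.int64(344), 330.55, 223.7, np.int64(314), np.int64(338), 325.78, 257.32]
```

{"op": "apply_moves", "data": {"plan": "0 0 0 0 0;0 0 0 0 0;0 0 0 0 0;0 0 0 0 0;0 0 0 0 0;0 0 0 0 0;0 0 0 -10 0;0 0 0 -25 0;0 0 0 -40 0;0 0 0 -40 0;0 0 0 -30 0;0 0 0 0 0"}}

```text
t: 15.4
tcp_pos: [0.4855, -0.0294, 0.2154]
orientation: [0.004, 0.728, 0.686, 0.003]
wrist_force: [0.4, 0.8, -0.1]
finger_gap: 0.0436
grip_force: 0.0
```

{"op": "apply_moves", "data": {"plan": "0 20 0 0 0;0 40 0 0 0;0 40 0 0 0;0 40 0 0 0;0 20 0 0 0;0 0 0 0 0;0 0 0 0 0"}}

```text
t: 16.1
tcp_pos: [0.4912, 0.1308, 0.2086]
orientation: [-0.0, 0.727, 0.686, -0.001]
wrist_force: [-0.6, -0.1, -0.3]
finger_gap: 0.0436
grip_force: 0.0
```

```bash
python3 - <<'E'
from st import *
from h import *
st()
S=camera("scene");T=camera("top");np.savez("pics/scene6.npz",**S);np.savez("pics/top6.npz",**T)
cv2.imwrite("pics/c6.png",np.hstack([cv2.resize(S["frame"][160:300,150:370],None,fx=2.2,fy=2.2),cv2.resize(T["frame"][150:290,190:330+40],None,fx=1.7,fy=2.2)]))
h=cv2.cvtColor(S["frame"],cv2.COLOR_BGR2HSV).astype(int); m=((h[...,1]>140)&((h[...,0]<10)|(h[...,0]>170))&(h[...,2]>60)).astype(np.uint8)
for y0,y1 in((212,235),(246,264)):
    M=cv2.moments(m[y0:y1,305:355],True);print(305+M["m10"]/M["m00"],y0+M["m01"]/M["m00"])
E
```

```text
t 16.1 tcp [0.4912 0.1308 0.2086] q [ 0.11 -0.05  1.84 -0.    1.35  0.16] gap 0.04355942441669906 grip 0.0 F [-0.6 -0.1 -0.3] T [-0.11  0.04 -0.07]
tool y angle -3.3055844215725925 z [-0.001 -0.001 -1.   ]
331.10690423162583 223.30066815144767
327.81944444444446 257.72222222222223
```

View pics/c6.png

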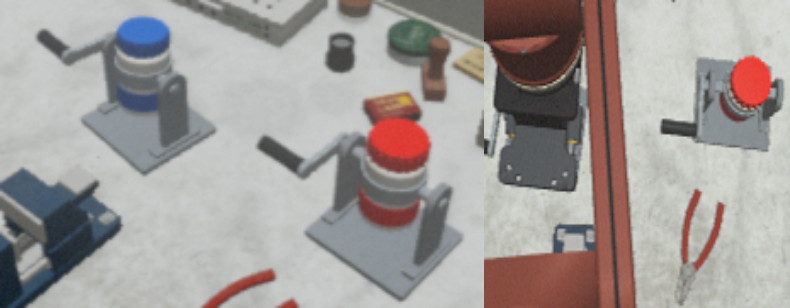

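The red jar is upright with its crank level towards the robot and the gripper clear of it. The blue jar is unchanged at (145,60) in the crop. I'm handing in.

```bash
python3 -c "
from plant import *
print(close_job())"
```

```text
the job is handed in; nothing more can be done
None
```

The red-lidded jar was turned upside down by its crank grip (about 179° by my estimate), held there for a little over two seconds, then swung back upright (within about 2°) and released. The blue-lidded jar was left as it was, and the job was handed in at about 16 s; the hand-in gave no verdict.

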